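# Unsnap the finned test plug from its dock

## Robot

A 6-joint arm with a two-finger parallel gripper is mounted at the origin on a cart in front of the work surface, level with it; the furniture and walls round the work are solid. World frame = base frame: x ahead of the robot, y to its left, z up, the work surface at z = 0. Lengths are in m, angles in rad, forces in N, time in s.
With the tool pointing down it reaches from about 0.3 to 0.75 m from the base axis. Payload 8.5 kg.
Tool frame: the origin (TCP) lies midway between the tips of the shut fingers; the grasp point (between the pads) lies 19 mm behind it; z points along the fingers, y is the line along which they close (so a half turn about z gives the same grasp; the last joint's range is limited). The gripper opens to 88 mm and grips with 3 to 60 N. Pads are 18 mm wide; open, the fingers measure 123 mm over their backs; the gripper's body (75 mm by 187 mm) begins 45 mm behind the grasp point.
Start: joints at [0.891, 0.381, 1.297, -0, 1.464, -0.215], TCP at [0.247, 0.492, 0.239] pointing down, gripper open.
Joint ranges: [-3.11, 3.11], [-0.89, 2.33], [0.22, 2.48], [-1.42, 4.56], [0.17, 2.85], [-2.88, 2.88]. Speed limits (rad/s): [2.39, 2.39, 3.14, 3.14, 3.14, 3.14].

## Interface

Orientations are given as a unit quaternion [x, y, z, w].
In Python, from rig import r, ticket, snapshot, camera_params gives the robot as it stands (r), with the cameras as plain functions and the job (ticket).
- The arm moves only by the tool tcp_steps, called as name(argument=value, ...) on one line, values as JSON. Schema: {"type":"object","properties":{"deltas":{"type":"array","items":{"type":"array","items":{"type":"number"},"minItems":7,"maxItems":7},"minItems":1,"maxItems":20},"only":{"type":"string"},"quiet":{"type":"boolean"},"lines":{"type":"string"}},"required":["deltas"],"additionalProperties":false}. deltas is a list of rows, 1 to 20 of them, each of 7 numbers: a rotation vector rx, ry, rz in rad, then dx, dy, dz in m, then the finger opening in m; each row shifts and turns the commanded pose from where the row before left it, along the tool's axes as they then stand; what a row does not reach is not made up. A row lasts 1/12 s, in which the tool goes at most 0.0417 m and 0.125 rad, less where a joint would pass 70% of its speed; a pose out of reach is approached as far as the arm can. The fingers move at their own pace and stop on an object; the grip force is fixed at half the most. Time passes only in rows, so rows that do not move let the fingers close. The tool returns the time, the measured TCP pose, the force, the opening and the grip force at its end. only (a regular expression) keeps the lines of the reply that match it, lines (a string "A,B") keeps lines A to B, and quiet returns only ok. Input that does not fit is refused with a message, and nothing moves.
- r.get_state(): the state, without advancing time (a new reading comes with each control period).
- snapshot(name): name is "side" or "top"; returns (picture, depth): 384x512x3 uint8, blue, green, red; 384x512 float32, m along the optical axis (not along the pixel's ray), 0 where there is no reading.
- camera_params(name): a dict with "vertical_fov" (degrees; the focal length in pixels is half the picture's height over the tangent of half this angle, whatever the lens; pixels are square), "cx", "cy" (the principal point, pixels), "rvec" (rotation vector, rad) and "tvec" (3), from world to camera coordinates, as OpenCV has them. Camera axes: x right, y down, z forward; pixel columns grow to the right and rows downward; lengths in m; the calibration is good to about 2 mm. A picture is of the moment at which its call begins. camera_params takes no time and is no camera call.
- ticket.hand_in(): hands the job in; it is judged then, once.
The state is a dict: "time_s": time; "joint_positions": joint angles; "qd": joint speeds; "joint_torque": joint torques, N m; "tcp_pos": TCP position; "orientation": TCP orientation; "force": force on the tool from outside, world axes, zero at the start; "ft_torque": the same for the moment, N m; "width": finger opening in m; "grip_force": force on a finger pad.
Only numpy, scipy, OpenCV 4.12 (cv2) and the standard library are available. Lean on these libraries where they do the work, as an engineer would, in place of code of your own. Each camera call takes 0.05 s, during which the arm holds its last target. There are 200 camera calls.

## Task

Unplug the test plug that has the flat upright fin: work it forward out of its header, against the snap of its side rollers, until it is wholly out of the guide rails and left standing upright and let go on the bare front apron of the dock plate. Leave the other plug, the one with the round post, snapped fully home.

Things in the scene. Friction and masses are not known exactly. Their poses are not given: they have to be found in the camera images.
- test_dock: Fixed test dock: aluminium plate 171 x 168 x 6 mm on the table with two parallel lanes, a plug home in each. Origin: table level, midway between the lanes, at the middle of a home plug. -x is the way out of the lanes (roughly to the robot), z up. Plate x -122 to 49, y -84 to 84 mm; lane centre lines y = 42 and -42 mm; header blocks behind the plugs x 27 to 45 mm, 22 mm high.
- rail_ends (a point): Point at the front ends of the guide rails, midway between the lanes, 18.5 mm above the table (rail tops), x = -32 mm in the dock. The rails run from here back to x = +27 mm; their lips hold a plug down so that it only slides along x. A sprung, damped steel roller stands either side of each lane at dock x = 0.
- apron (a point): Middle of the bare flat apron in front of the rails, on the plate's top, 6 mm above the table; dock x = -77 mm, y = 0. The apron spans dock x -122 to -32 mm over the plate's full width. A plug wholly on it and out of the rails has its origin at dock x -58 to -96 mm.
- fin_plug: Loose plug to unplug, black slippery plastic, about 0.15 kg: body 52 (x) x 34 x 18 mm high, low side flanges 44 mm wide. Origin: centre of underside; home it is at dock x = 0, 6 mm up, in either lane, axes as the dock's. Rollers in its flange notches hold it: 8 to 15 N along -x frees it at 30 to 50 mm/s, more if faster. The rollers let go after about 30 mm; it clears the rails after 58 mm.
- fin (a point): Middle of the finned plug's flat upright fin: 10 mm thick (plug x -15 to -5 mm), 30 mm wide (y -15 to 15 mm), 18 to 54 mm above the plug's underside; this point is at plug x -10, z 36 mm. Behind it the plug's flat deck (x -5 to 26 mm, 18 mm above its underside) is free for fingertips.
- post_plug: The other loose plug, in the other lane: same body, material and snap, but with a round post 16 mm in diameter (axis at plug x = -10 mm, 18 to 54 mm above its underside) instead of the fin. Origin: centre of its underside. It must stay home.

How it is judged:
By the outcome, as a careful person would: the job done as asked, in the order asked, and still so for the second after the job is handed in, with the robot touching nothing.
It also fails if it takes over 35 s, if anything falls off the work surface, if the arm or the gripper's body presses on something with over 40 N, if the wrist force passes 120 N, or if a joint passes its speed limit or range.

## Working session

There is one attempt and no reset: what is moved stays moved. The work goes in short steps, Python scripts to look and compute and a tool call to move; the robot and the scene stay as the last step left them, time stands still between calls to the robot, and variables do not carry over. Pictures are saved under pics/ and viewed, at most 10 in all, crops included, and the job is handed in when it is done.

```bash
ls; mkdir -p pics
```

Run:
```python
from rig import r, ticket, snapshot, camera_params
import cv2,numpy as np
for n in("top","side"):
    im,d=snapshot(n); cv2.imwrite(f"pics/{n}0.png",im); np.save(f"pics/{n}0.npy",d); print(n,camera_params(n))
print(r.get_state())
```

```text
pics
rig.py
top {'vertical_fov': 55.4351105518637, 'cx': 259.9728874869048, 'cy': 191.30158885940108, 'rvec': array([ 2.2048666 , -2.16027931,  0.06996175]), 'tvec': array([-0.07712828,  0.52320831,  0.8763777 ])}
side {'vertical_fov': 46.554334989319564, 'cx': 254.91158569044603, 'cy': 190.3069368402144, 'rvec': array([2.29466929, 0.04019298, 0.00676947]), 'tvec': array([-0.55399841,  0.01079754,  0.93202097])}
{'time_s': 0.1, 'joint_positions': array([ 8.90698487e-01,  3.81112755e-01,  1.29815093e+00,  1.13987099e-05,
        1.46359736e+00, -2.15293118e-01]), 'qd': array([ 1.02156862e-03, -1.13408407e-03, -3.87720944e-03,  1.38961199e-05,
       -1.31446113e-03, -1.99178752e-03]), 'joint_torque': array([ 3.43795655e-03, -4.38652182e+01, -2.24913704e+01,  7.14854384e-02,
        3.42033897e-02, -9.37393565e-05]), 'tcp_pos': array([0.24637266, 0.49145416, 0.23821951]), 'orientation': array([ 2.30316512e-01,  9.73115565e-01, -5.69240468e-04, -2.79644084e-04]), 'force': array([ 0.39514132,  0.42476156, -0.46310134]), 'ft_torque': array([0.01918107, 0.04833631, 0.00210563]), 'grip_force': 0.0, 'width': 0.08792498304191766}
```

View pics/top0.png

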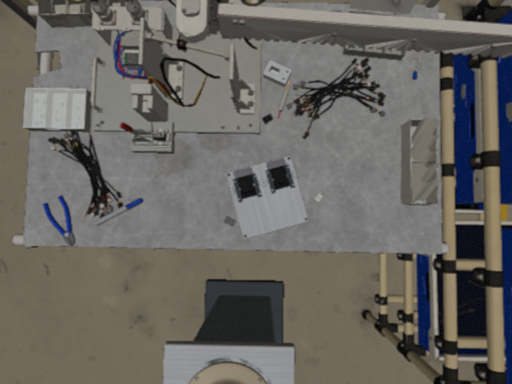

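View pics/side0.png

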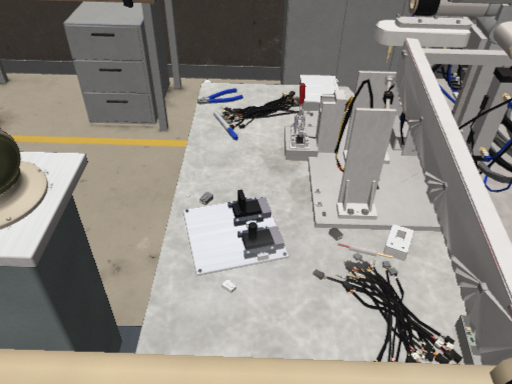

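The top view shows the white plate at about (265,197) with two black plugs at (247,187) and (280,177). The side view shows the same plugs at (245,207) and (257,238). I'll enlarge both and measure.

Create h.py:
```python
import cv2,numpy as np
from rig import r, ticket, snapshot, camera_params
def cam(n):
    p=camera_params(n); f=192/np.tan(np.radians(p["vertical_fov"]/2))
    R=cv2.Rodrigues(p["rvec"])[0]; return f,p["cx"],p["cy"],R,p["tvec"]
def ray(n,uv,z):
    f,cx,cy,R,t=cam(n); o=-R.T@t; d=R.T@np.array([(uv[0]-cx)/f,(uv[1]-cy)/f,1]); return o+d*(z-o[2])/d[2]
def pts(n,D):
    f,cx,cy,R,t=cam(n); v,u=np.mgrid[:384,:512]
    return (np.stack([(u-cx)/f*D,(v-cy)/f*D,D],-1)-t)@R
def proj(n,P):
    f,cx,cy,R,t=cam(n); c=R@np.asarray(P)+t; return f*c[:2]/c[2]+[cx,cy]
```

Run:
```python
from h import *
t=cv2.imread("pics/top0.png");s=cv2.imread("pics/side0.png")
a=cv2.resize(t[145:245,215:320],None,fx=5,fy=5,interpolation=cv2.INTER_CUBIC);b=cv2.resize(s[180:280,175:295],None,fx=5,fy=5,interpolation=cv2.INTER_CUBIC)
cv2.imwrite("pics/a.png",a);cv2.imwrite("pics/b.png",b)
for n,im,(x0,x1,y0,y1) in(("top",t,(225,312,152,240)),("side",s,(180,292,185,275))):
    D=np.load(f"pics/{n}0.npy");P=pts(n,D)
    sub=P[y0:y1,x0:x1];g=im[y0:y1,x0:x1]
    m=(g.min(-1)>0)&(abs(sub[...,2]-.006)<.02)
    print(n,"valid",(D>0).mean(),"z pct",np.percentile(sub[...,2],[5,25,50,75,95,99]))
    h=sub[...,2]>.04
    q=sub[h]; print(len(q),q[:40].round(3).tolist())
```

```text
top valid 0.99615478515625 z pct [-0.00274183 -0.00035286  0.0042564   0.00718336  0.02343873  0.05928761]
132 [[0.462, -0.073, 0.911], [0.462, -0.073, 0.911], [0.462, -0.073, 0.911], [0.462, -0.073, 0.911], [0.462, -0.073, 0.911], [0.462, -0.073, 0.911], [0.462, -0.073, 0.911], [0.462, -0.073, 0.911], [0.462, -0.073, 0.911], [0.556, -0.113, 0.062], [0.556, -0.115, 0.059], [0.556, -0.118, 0.058], [0.554, -0.111, 0.056], [0.554, -0.113, 0.058], [0.554, -0.115, 0.059], [0.554, -0.118, 0.058], [0.554, -0.12, 0.058], [0.551, -0.108, 0.06], [0.552, -0.111, 0.059], [0.552, -0.113, 0.06], [0.551, -0.115, 0.061], [0.552, -0.118, 0.059], [0.552, -0.12, 0.059], [0.552, -0.122, 0.06], [0.549, -0.108, 0.059], [0.549, -0.111, 0.06], [0.549, -0.113, 0.061], [0.549, -0.115, 0.06], [0.55, -0.118, 0.057], [0.549, -0.12, 0.06], [0.55, -0.123, 0.056], [0.547, -0.108, 0.058], [0.547, -0.111, 0.06], [0.547, -0.113, 0.059], [0.462, -0.073, 0.911], [0.547, -0.118, 0.06], [0.547, -0.12, 0.058], [0.547, -0.122, 0.06], [0.462, -0.073, 0.911], [0.546, -0.109, 0.043]]
side valid 0.9959564208984375 z pct [-0.001
[... 319 characters left out ...]
.028, 0.059], [0.527, -0.031, 0.062], [0.529, -0.029, 0.06], [0.519, -0.028, 0.057], [0.521, -0.033, 0.061], [0.523, -0.032, 0.06], [0.525, -0.032, 0.061], [0.527, -0.033, 0.061], [0.529, -0.033, 0.061], [0.519, -0.028, 0.054], [0.522, -0.037, 0.062], [0.523, -0.033, 0.059], [0.525, -0.033, 0.059], [0.527, -0.034, 0.059], [0.529, -0.035, 0.06], [0.519, -0.027, 0.05], [0.522, -0.037, 0.059], [0.524, -0.04, 0.062], [0.525, -0.037, 0.06], [0.527, -0.039, 0.062], [0.529, -0.04, 0.062], [0.531, -0.038, 0.061], [0.561, -0.676, 0.636], [0.561, -0.676, 0.636], [0.519, -0.027, 0.048], [0.522, -0.038, 0.058], [0.524, -0.041, 0.061], [0.526, -0.043, 0.063], [0.528, -0.04, 0.06], [0.529, -0.038, 0.058]]
```

View pics/a.png

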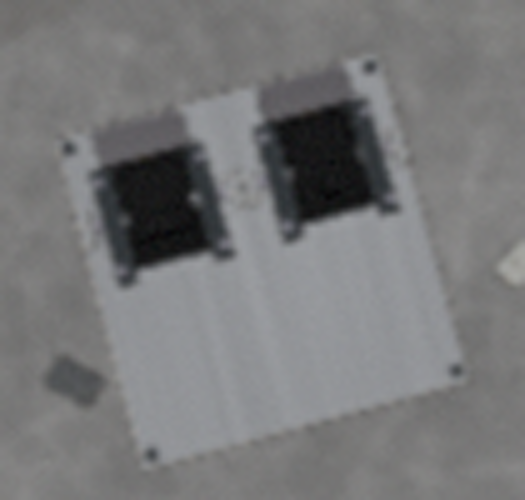

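View pics/b.png

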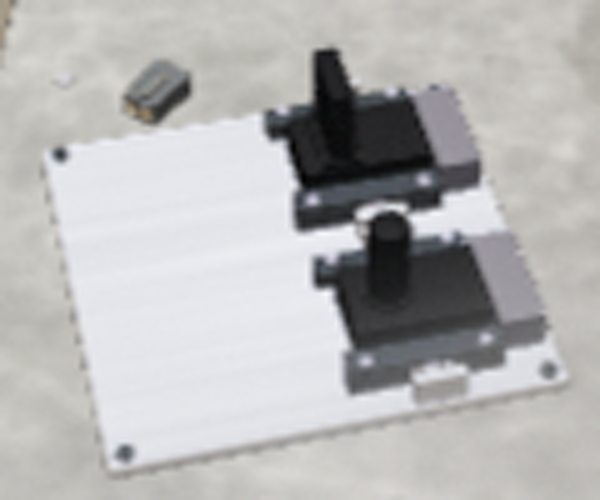

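The crops show the fin on the left plug (+y lane): its top is at about (330,60) in the side crop. The round post is on the right plug, at (390,225). Next I'll measure the plate and the fin top.

Run:
```python
from h import *
U=lambda c,o:(np.array(c)+.5)/5-.5+np.array(o)
T=[ray("top",U(c,(215,145)),.006) for c in((68,147),(370,66),(456,370),(151,455))]
S=[ray("side",U(c,(175,180)),.006) for c in((549,370),(124,453),(60,154))]
print("top screws BL,BR,FR,FL",np.round(T,4).tolist());print("side BR,FR,FL",np.round(S,4).tolist())
x=(T[0]+T[1]-T[2]-T[3])[:2];print("yaw top",np.degrees(np.arctan2(x[1],x[0])), "centre",np.mean(T,0))
x=(S[0]-S[1])[:2];y=(S[2]-S[1])[:2];print("yaw side",np.degrees([np.arctan2(x[1],x[0]),np.arctan2(-y[0],y[1])]),"centre",(S[0]+S[2])/2)
for n in("top","side"):
    D=np.load(f"pics/{n}0.npy");im=cv2.imread(f"pics/{n}0.png").astype(int);P=pts(n,D)
    box=(P[...,0]>.3)&(P[...,0]<.6)&(P[...,1]>-.2)&(P[...,1]<.05)
    m=(box&(abs(P[...,2]-.006)<.02)&(im.min(-1)>(125 if n=="top" else 205))).astype(np.uint8)
    c=max(cv2.findContours(m,0,1)[0],key=cv2.contourArea)
    w=np.array([ray(n,p[0],.006)[:2] for p in c]).astype(np.float32)*1000
    print(n,"plate rect",cv2.minAreaRect(w))
    h=box&(P[...,2]>.0565)&(P[...,2]<.066)&(im.max(-1)<100)
    k,l,st,ce=cv2.connectedComponentsWithStats(h.astype(np.uint8))
    for i in range(1,k):
        if st[i,4]>5:
            v,u=np.nonzero(l==i); w=np.array([ray(n,p,.060)[:2] for p in zip(u,v)]).astype(np.float32)*1000
            print(n,"tops",st[i,4],cv2.minAreaRect(w),w.mean(0),np.median(P[l==i][:,2]))
```

```text
top screws BL,BR,FR,FL [[0.5671, 0.0137, 0.006], [0.6108, -0.1361, 0.006], [0.4603, -0.1808, 0.006], [0.4155, -0.0313, 0.006]]
side BR,FR,FL [[0.6121, -0.1372, 0.006], [0.461, -0.1818, 0.006], [0.4171, -0.032, 0.006]]
yaw top 16.525701481433636 centre [ 0.51344162 -0.08360081  0.006     ]
yaw side [16.42539214 16.32937727] centre [ 0.51460664 -0.08460443  0.006     ]
top plate rect ((508.87567138671875, -103.50520324707031), (188.65159606933594, 216.01065063476562), 13.43199348449707)
top tops 33 ((549.21923828125, -115.31502532958984), (13.231521606445312, 13.292168617248535), 46.17141342163086) [ 549.35254 -115.30801] 0.05938608468304574
top tops 53 ((526.2279663085938, -35.40595245361328), (9.655936241149902, 28.844934463500977), 17.16118812561035) [526.1862   -35.622528] 0.05949679809148562
side plate rect ((485.937744140625, -93.15585327148438), (111.64600372314453, 166.95858764648438), 16.413606643676758)
side tops 61 ((527.3128662109375, -40.7352294921875), (10.393231391906738, 31.91676902770996), 17.645082473754883) [527.6349   -41.179127] 0.06015475936341368
side tops 49 ((552.10205078125, -120.51017761230469), (17.731952667236328, 13.567150115966797), 81.92989349365234) [ 551.7042  -121.10372] 0.060142412172429396
```

Dock yaw is about 16.45° and its origin about (0.549, -0.074). The predicted fin centre (0.5275, -0.036) agrees with the measured fin top (0.527, -0.036), z 0.06. I'll straddle the fin front to back, with tool y along dock x. First I turn the tool.

tcp_steps(deltas=[[0,0,0.12,0,0,0,0.088],[0,0,0.12,0,0,0,0.088],[0,0,0.12,0,0,0,0.06],[0,0,0.12,0,0,0,0.04],[0,0,0.12,0,0,0,0.034],[0,0,0.12,0,0,0,0.034],[0,0,0.1,0,0,0,0.034],[0,0,0,0,0,0,0.034]])

```text
time_s: 0.77
tcp_pos: [0.2464, 0.4915, 0.2384]
orientation: [0.601, 0.8, -0.0, -0.0]
force: [0.2, -0.2, 0.1]
width: 0.0499
grip_force: 0.0
```

Add to h.py:
```python
from scipy.spatial.transform import Rotation as Rot
YAW=np.radians(16.45); c,s=np.cos(YAW),np.sin(YAW); O=np.array([.549,-.0738,0]); RD=np.array([[c,-s,0],[s,c,0],[0,0,1]])
def go(target):
    st=r.get_state(); R=Rot.from_quat(st["orientation"]); Rt=np.stack([RD[:,1],RD[:,0],[0,0,-1]],1)
    print("tool move",(R.inv().apply(np.array(target)-st["tcp_pos"])).round(4),"rot",(R.inv()*Rot.from_matrix(Rt)).as_rotvec().round(4),"dock",(RD.T@(st["tcp_pos"]-O)).round(4),"w",st["width"],"F",(RD.T@st["force"]).round(1),"q",st["joint_positions"].round(2))
```

```bash
python3 -c "
from h import *
go(O+RD@[-.010,.042,.10])"
```

```text
tool move [-0.5852  0.1229  0.1386] rot [-0.0007  0.0005 -0.0046] dock [-0.1301  0.6279  0.2384] w 0.04993392001153032 F [ 0.1 -0.3  0.1] q [ 0.89  0.38  1.3  -0.    1.46  0.61]
```

tcp_steps(deltas=[[0,0,-0.005,-0.039,0.008,0,0.034],[0,0,0,-0.039,0.008,0,0.034],[0,0,0,-0.039,0.008,0,0.034],[0,0,0,-0.039,0.008,0,0.034],[0,0,0,-0.039,0.008,0,0.034],[0,0,0,-0.039,0.008,0.009,0.034],[0,0,0,-0.039,0.008,0.009,0.034],[0,0,0,-0.039,0.008,0.009,0.034],[0,0,0,-0.039,0.008,0.009,0.034],[0,0,0,-0.039,0.008,0.009,0.034],[0,0,0,-0.039,0.008,0.009,0.034],[0,0,0,-0.039,0.008,0.009,0.034],[0,0,0,-0.039,0.008,0.009,0.034],[0,0,0,-0.039,0.008,0.009,0.034],[0,0,0,-0.039,0.009,0.009,0.034],[0,0,0,0,0,0.009,0.034],[0,0,0,0,0,0.009,0.034],[0,0,0,0,0,0.009,0.034],[0,0,0,0,0,0.009,0.034],[0,0,0,0,0,0,0.034]])

```text
time_s: 2.43
tcp_pos: [0.5289, -0.0328, 0.1112]
orientation: [0.596, 0.803, -0.001, -0.001]
force: [-0.6, -0.3, 0.0]
width: 0.034
grip_force: 0.0
```

Run:
```python
from h import *
go(O+RD@[-.010,.042,.030])
for n in("top","side"):
    im,d=snapshot(n); p=proj(n,r.get_state()["tcp_pos"]); print(n,p)
    x,y=max(int(p[0])-60,0),max(int(p[1])-60,0); cv2.imwrite(f"pics/{n}1.png",cv2.resize(im[y:y+120,x:x+120],None,fx=4,fy=4,interpolation=cv2.INTER_CUBIC))
cv2.imwrite("pics/c1.png",np.hstack([cv2.resize(cv2.imread(f"pics/{n}1.png"),(400,400)) for n in("top","side")]))
```

```text
tool move [-0.0032 -0.0022  0.0812] rot [-0.0026 -0.0018  0.0063] dock [-0.0077  0.045   0.1112] w 0.0340377959585592 F [-0.7 -0.1  0. ] q [-0.29  0.48  1.55  0.    1.12 -0.58]
top [244.54199899 185.83791985]
side [242.34692375 171.39488184]
```

View pics/c1.png

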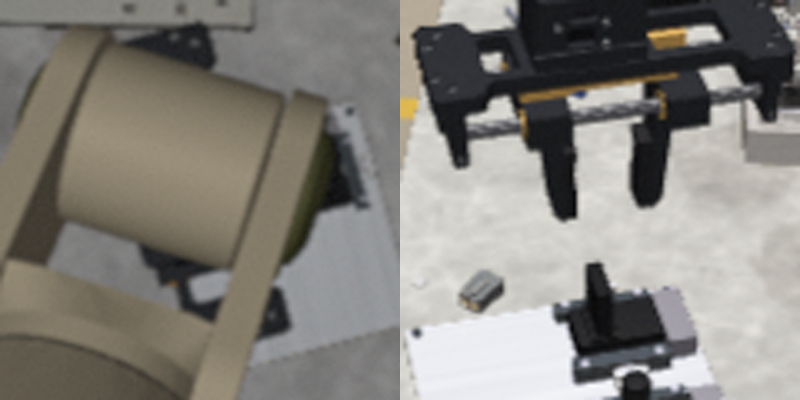

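The side view shows the open fingers directly above the fin, straddling it front to back, and the post is clear. Now I descend to TCP z 0.032.

tcp_steps(deltas=[[0,0,0.006,-0.003,-0.002,0,0.034],[0,0,0,0,0,0.015,0.034],[0,0,0,0,0,0.015,0.034],[0,0,0,0,0,0.015,0.034],[0,0,0,0,0,0.015,0.034],[0,0,0,0,0,0.01,0.034],[0,0,0,0,0,0.005,0.034],[0,0,0,0,0,0.004,0.034],[0,0,0,0,0,0,0.034],[0,0,0,0,0,0,0.034]])

```text
time_s: 3.37
tcp_pos: [0.5293, -0.0377, 0.0342]
orientation: [0.6, 0.8, 0.0, 0.0]
force: [0.6, -0.1, -0.3]
width: 0.0339
grip_force: 0.0
```

```bash
python3 -c "
from h import *
go(O+RD@[-.010,.042,.032])"
```

```text
tool move [ 0.0018 -0.0014  0.0022] rot [ 0.0007  0.0005 -0.0021] dock [-0.0086  0.0402  0.0342] w 0.033886674224114455 F [ 0.5 -0.3 -0.3] q [-0.29  0.59  1.62 -0.    0.93 -0.58]
```

tcp_steps(deltas=[[0,0,0,0.0018,-0.0014,0.001,0.03],[0,0,0,0,0,0,0.02],[0,0,0,0,0,0,0.012],[0,0,0,0,0,0,0.006],[0,0,0,0,0,0,0.004],[0,0,0,0,0,0,0.004],[0,0,0,0,0,0,0.004]])

```text
time_s: 3.95
tcp_pos: [0.5273, -0.0363, 0.033]
orientation: [0.6, 0.8, 0.0, 0.0]
force: [-0.8, -0.6, 3.1]
width: 0.0097
grip_force: 30.0
```

```bash
python3 -c "
from h import *
go(O+RD@[-.010,.042,.032])"
```

```text
tool move [-0.0001  0.0002  0.001 ] rot [ 0.0003  0.0002 -0.0021] dock [-0.0102  0.0421  0.033 ] w 0.009673605082142583 F [-0.9 -0.4  3.1] q [-0.29  0.59  1.63 -0.    0.92 -0.58]
```

tcp_steps(deltas=[[0,0,0,0,-0.002,0,0.004],[0,0,0,0,-0.003,0,0.004],[0,0,0,0,-0.003,0,0.004],[0,0,0,0,-0.003,0,0.004],[0,0,0,0,-0.003,0,0.004]])

```text
time_s: 4.37
tcp_pos: [0.5142, -0.0404, 0.033]
orientation: [0.6, 0.8, 0.0, 0.001]
force: [2.0, 0.8, 2.4]
width: 0.0099
grip_force: 30.0
```

```bash
python3 -c "
from h import *
go(O+RD@[-.088,.042,.033])"
```

```text
tool move [-0.0001 -0.0641 -0.0001] rot [ 0.0016  0.0008 -0.0021] dock [-0.0239  0.0419  0.033 ] w 0.009921347459530078 F [2.1 0.2 2.4] q [-0.31  0.57  1.67  0.    0.9  -0.59]
```

tcp_steps(deltas=[[0,0,0,0,-0.003,0,0.004],[0,0,0,0,-0.003,0,0.004],[0,0,0,0,-0.003,0,0.004],[0,0,0,0,-0.003,0,0.004],[0,0,0,0,-0.003,0,0.004],[0,0,0,0,-0.003,0,0.004],[0,0,0,0,-0.003,0,0.004],[0,0,0,0,-0.003,0,0.004],[0,0,0,0,-0.004,0,0.004],[0,0,0,0,-0.004,0,0.004],[0,0,0,0,-0.004,0,0.004],[0,0,0,0,-0.004,0,0.004],[0,0,0,0,-0.004,0,0.004],[0,0,0,0,-0.004,0,0.004],[0,0,0,0,-0.004,0,0.004],[0,0,0,0,-0.004,0,0.004],[0,0,0,0,-0.004,0,0.004],[0,0,0,0,-0.003,0,0.004],[0,0,0,0,0,0,0.004],[0,0,0,0,0,0,0.004]])

```text
time_s: 6.03
tcp_pos: [0.4525, -0.0581, 0.0329]
orientation: [0.6, 0.8, -0.0, -0.0]
force: [-1.1, -0.8, 7.4]
width: 0.0098
grip_force: 30.0
```

Run:
```python
from h import *
go(O+RD@[-.088,.042,.033])
im,d=snapshot("side"); cv2.imwrite("pics/s2.png",cv2.resize(im[130:290,140:300],None,fx=3.5,fy=3.5,interpolation=cv2.INTER_CUBIC))
```

```text
tool move [-0.0004  0.0001 -0.0001] rot [-0.0012 -0.0002 -0.0021] dock [-0.0881  0.0424  0.0329] w 0.009827275760764064 F [-1.3 -0.4  7.4] q [-0.39  0.5   1.83 -0.    0.81 -0.67]
```

View pics/s2.png

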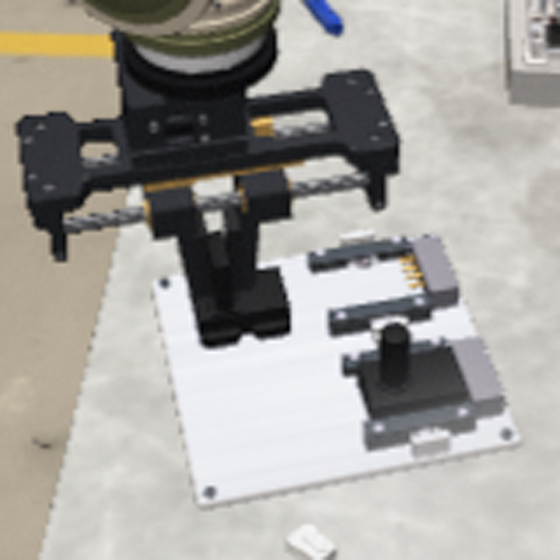

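The finned plug stands flat on the apron, wholly clear of the rails, and the post plug is still home. I release it, then rise straight up.

tcp_steps(deltas=[[0,0,0,0,0,0,0.014],[0,0,0,0,0,0,0.02],[0,0,0,0,0,0,0.03],[0,0,0,0,0,0,0.034],[0,0,0,0,0,0,0.034],[0,0,0,0,0,-0.005,0.034],[0,0,0,0,0,-0.01,0.034],[0,0,0,0,0,-0.015,0.034],[0,0,0,0,0,-0.02,0.034],[0,0,0,0,0,-0.03,0.034],[0,0,0,0,0,-0.03,0.034],[0,0,0,0,0,-0.03,0.034],[0,0,0,0,0,-0.02,0.034],[0,0,0,0,0,0,0.034],[0,0,0,0,0,0,0.034]])

```text
time_s: 7.33
tcp_pos: [0.4533, -0.0579, 0.1933]
orientation: [0.599, 0.8, 0.0, 0.001]
force: [0.7, 1.0, -1.3]
width: 0.0337
grip_force: 0.0
```

Run:
```python
from h import *
im,d=snapshot("side"); cv2.imwrite("pics/s3.png",cv2.resize(im[130:290,140:300],None,fx=3.5,fy=3.5,interpolation=cv2.INTER_CUBIC))
P=pts("side",d);Q=(P-O)@RD
for nm,y in(("fin",.042),("post",-.042)):
    m=(abs(Q[...,2]-.06)<.005)&(abs(Q[...,1]-y)<.03)&(abs(Q[...,0]+.05)<.1)
    print(nm,m.sum(),np.median(Q[m],0).round(4))
```

```text
fin 67 [-0.0879  0.0376  0.0597]
post 58 [-0.011  -0.0455  0.0598]
```

View pics/s3.png

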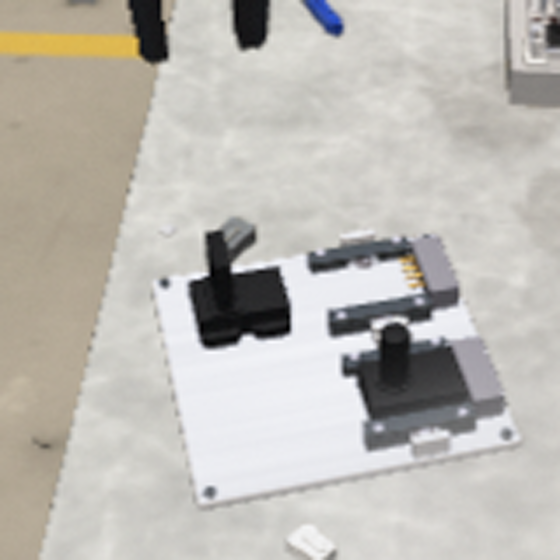

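The picture shows the finned plug upright and free on the apron, with its fin at dock x -88 mm (plug origin about -78). The post is at dock x -11 mm, so the other plug is home.

```bash
python3 -c "
from rig import r, ticket, snapshot, camera_params
print(ticket.hand_in())"
```

```text
the job is handed in; nothing more can be done
None
```

The finned plug is unplugged and standing upright, let go, on the bare apron (origin about dock x -78 mm), the post plug is still home, and the job was handed in at about 7.4 s.

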